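Touch-screen calibration of a payment terminal

TASK

The payment terminal in the foam-lined tray is showing its touch calibration page, with a ringed cross in each corner of the screen. With a fingertip, tap each cross lightly, going clockwise as a person at its card-slot edge reads the screen: top left, top right, bottom right, bottom left, lifting the finger a couple of centimetres off the glass after each tap. Do not shift or pick up the terminal, and leave the things around it alone.

Things in the scene. Friction and masses are not known exactly. Their poses are not given: they have to be found in the camera images.
- terminal: Dark grey wedge, 215 (x) by 253 mm (y), about 1 kg, loose in the tray. Origin: centre of its underside; x runs from its low front edge (card slot in the front face) to the rear, y to the reader's left. Flush black glass 168 x 246 mm slopes up 0.22 rad, from 30 mm above the underside at the front to 67 mm; behind it a round printer lid, 112 mm wide, rises to 88 mm. Over 15 N is too hard a tap, 2 to 5 N is good.
- cross_top_left: The top left ringed cross on the glass: thin light lines, ring 38 mm across; a fingertip anywhere in the 44 mm square about it is on it. Origin: middle of the cross, on the glass, 59 mm above the terminal's underside; z straight out of the glass, x up the screen, y to the reader's left. It is 45 mm up the screen and 85 mm left of its centre and moves with the terminal.
- cross_top_right: The top right ringed cross on the glass: thin light lines, ring 38 mm across; a fingertip anywhere in the 44 mm square about it is on it. Origin: middle of the cross, on the glass, 59 mm above the terminal's underside; z straight out of the glass, x up the screen, y to the reader's left. It is 45 mm up the screen and 85 mm right of its centre and moves with the terminal.
- cross_bottom_right: The bottom right ringed cross on the glass: thin light lines, ring 38 mm across; a fingertip anywhere in the 44 mm square about it is on it. Origin: middle of the cross, on the glass, 39 mm above the terminal's underside; z straight out of the glass, x up the screen, y to the reader's left. It is 45 mm down the screen and 85 mm right of its centre and moves with the terminal.
- cross_bottom_left: The bottom left ringed cross on the glass: thin light lines, ring 38 mm across; a fingertip anywhere in the 44 mm square about it is on it. Origin: middle of the cross, on the glass, 39 mm above the terminal's underside; z straight out of the glass, x up the screen, y to the reader's left. It is 45 mm down the screen and 85 mm left of its centre and moves with the terminal.
- tray: Black tray fixed to the bench, 250 mm (x) by 290 mm (y), rim 24 mm high, 4 mm walls, lined with dark springy foam, top 20 mm above the bench, on which the terminal sinks about 1 mm for every 1.5 N of press (9 mm at most). Origin: centre of its underside; the terminal stands in its middle, facing the same way within 3 degrees.
- handheld: Black handheld terminal lying on its back, 165 x 78 x 22 mm; beside the tray, left or right. Origin: centre of its underside. Leave alone.
- bin: Small open red bin of battery packs, 165 x 105 x 70 mm high; on the tray's other side. Origin: centre of its underside. Leave alone.
- screwdriver: Screwdriver lying on the bench behind the terminal (its rear side). Origin: on the bench under its middle; it lies along its own x. Leave alone.
- bottle: Closed white bottle, 48 mm across, 130 mm tall, standing behind the terminal at its rear left. Origin: centre of its underside. Leave alone.

How it is judged (in metres and radians):
On the way, in this order (a step that is already met when the one before it is completed fails the run):
1. a fingertip taps the top left cross, and no other cross with it (contact force between the fingers and cross_top_left above 0.5 N and contact force between the fingers and cross_top_right below 0.3 N and contact force between the fingers and cross_bottom_right below 0.3 N and contact force between the fingers and cross_bottom_left below 0.3 N), for 0.05 s.
2. the finger is lifted off the terminal, about 1 cm clear of the glass (contact force between the fingers and terminal below 0.05 N and z of the grasp point in the frame of cross_top_left above 0.028 m), for 0.1 s.
3. a fingertip taps the top right cross, and no other cross with it (contact force between the fingers and cross_top_right above 0.5 N and contact force between the fingers and cross_top_left below 0.3 N and contact force between the fingers and cross_bottom_right below 0.3 N and contact force between the fingers and cross_bottom_left below 0.3 N), for 0.05 s.
4. the finger is lifted off the terminal, about 1 cm clear of the glass (contact force between the fingers and terminal below 0.05 N and z of the grasp point in the frame of cross_top_right above 0.028 m), for 0.1 s.
5. a fingertip taps the bottom right cross, and no other cross with it (contact force between the fingers and cross_bottom_right above 0.5 N and contact force between the fingers and cross_top_left below 0.3 N and contact force between the fingers and cross_top_right below 0.3 N and contact force between the fingers and cross_bottom_left below 0.3 N), for 0.05 s.
6. the finger is lifted off the terminal, about 1 cm clear of the glass (contact force between the fingers and terminal below 0.05 N and z of the grasp point in the frame of cross_bottom_right above 0.028 m), for 0.1 s.
7. a fingertip taps the bottom left cross, and no other cross with it (contact force between the fingers and cross_bottom_left above 0.5 N and contact force between the fingers and cross_top_left below 0.3 N and contact force between the fingers and cross_top_right below 0.3 N and contact force between the fingers and cross_bottom_right below 0.3 N), for 0.05 s.
At the end, for the whole second after the job is handed in: All four crosses have been tapped in order; the terminal rests level in its tray within 10 mm of where it was, at rest, and the handheld, bin, screwdriver and bottle are within 20 mm of where they were (distance of terminal from where it was at the start of the episode below 0.01 m and angle between terminal's own z axis and vertical below 0.05 rad and linear speed of terminal below 0.01 m/s and distance of each of handheld, bin, screwdriver, bottle from where it was at the start of the episode below 0.02 m); the robot touches nothing.
It fails at once if the terminal is pressed harder than 15 N by the fingers (contact force between the fingers and terminal above 15 N).
It fails at once if the terminal is shoved, lifted or tipped (20 mm or 0.12 rad) (distance of terminal from where it was at the start of the episode above 0.02 m or angle between terminal's own z axis and vertical above 0.12 rad).
It fails at once if the handheld, bin, screwdriver or bottle is moved more than 20 mm (distance of any of handheld, bin, screwdriver, bottle from where it was at the start of the episode above 0.02 m).
It also fails if it takes over 42 s, if anything falls off the work surface, if the arm or the gripper's body presses on something with over 40 N, if the wrist force passes 120 N, or if a joint passes its speed limit or range.

ROBOT

A 6-joint arm with a two-finger parallel gripper is mounted at the origin on the work surface. World frame = base frame: x ahead of the robot, y to its left, z up, the work surface at z = 0. Lengths are in mm, angles in rad, forces in N, time in s.
With the tool pointing down it reaches from about 400 to 825 mm from the base axis. Payload 7 kg.
Tool frame: the origin (TCP) lies on the centre line of the jaws, within the pads' length; the fingertips stand 22 mm ahead of it and the grasp point (between the pads) lies 3 mm ahead of it; z points along the fingers, y is the line along which they close (so a half turn about z gives the same grasp; the last joint's range is limited). The gripper opens to 88 mm and grips with 3 to 60 N. Pads are 19 mm wide; open, the fingers measure 130 mm over their backs; the gripper's body (78 mm by 193 mm) begins 47 mm behind the grasp point.
Start: joints at [-0.879, 0.359, 0.012, 0, -1.224, -0.288], TCP at [265.19, -620.701, 248.561] pointing down, gripper open.
Joint ranges: [-3.07, 3.07], [-1.43, 2.12], [-1.02, 1.25], [-3.03, 1.67], [-3.05, -0], [-3.03, 3.03]. Speed limits (rad/s): [2.39, 2.39, 3.01, 3.14, 3.14, 3.14].

INTERFACE

Orientations are given as a 3x3 rotation matrix whose columns are the frame's x, y, z axes.
In Python, from cell import ctrl gives the robot as it stands. The module is installed in compiled form; this text tells all that it offers. Calls block until the motion is done:
- ctrl.goto(position, orientation): joint-space move of the TCP to a pose.
- ctrl.servo_line(position, rot=None, rate=150, force_limit=None): straight line of the TCP; rot=None keeps the orientation; rate is the mean speed in mm/s. With force_limit (N) it stops when the force on the tool has changed by that much, and returns True; else False.
- ctrl.movej(angles): joint-space move.
- ctrl.open_gripper() and ctrl.close(grip_force=None): open the fingers fully, or close them until they stop; grip_force is the grip in N (None keeps the last).
- ctrl.sleep(seconds).
- ctrl.ik(position, orientation): joint angles nearest the present ones, or None.
- ctrl.capture(name): name is "scene" or "side" or "wrist"; returns the picture (420x560x3 uint8, blue, green, red); there is no depth.
- ctrl.camera_params(name): a dict with "vfov" (degrees; the focal length in pixels is half the picture's height over the tangent of half this angle, whatever the lens; pixels are square), "cx", "cy" (the principal point, pixels), "k1" (the pictures are not rectified: a ray, as slopes to the right and down, at radius r is drawn at 1 + k1 r^2 times it, then the intrinsics apply), "extrinsics" (4x4, takes a point from camera to world coordinates). Camera axes: x right, y up, looking along -z (the intrinsics and any distortion apply to the point x, -y, -z); pixel columns grow to the right and rows downward; lengths in mm; the calibration is good to about 2 mm. A picture is of the moment at which its call begins: read the wrist's pose just before it. camera_params takes no time and is no camera call; for the wrist camera it gives the pose at the moment of the call.
A pose or a line that the arm cannot do raises ctrl.IKError and nothing moves.
- ctrl.sign_off(): hands the job in; it is judged then, once.
Readings, each from a call of its own:
- ctrl.current_time_s(): time.
- ctrl.current_joint_pos(): joint angles.
- ctrl.current_qd(): joint speeds.
- ctrl.current_joint_torque(): joint torques, N m.
- ctrl.current_tool_pos(): TCP position.
- ctrl.current_tcp_rot(): TCP orientation.
- ctrl.current_wrist_force(): force on the tool from outside, world axes, zero at the start.
- ctrl.current_moment(): the same for the moment, N m.
- ctrl.current_gripper_width(): opening from 0.0 (shut) to 1.0 (fully open).
- ctrl.current_gripper_force(): force on a finger pad.
Only numpy, scipy, OpenCV 4.12 (cv2) and the standard library are available. Lean on these libraries where they do the work, as an engineer would, in place of code of your own. Each camera call takes 0.05 s, during which the arm holds its last target. There are 200 camera calls.

## Working session

There is one attempt and no reset: what is moved stays moved. The work goes in short steps, each a Python script; the robot and the scene stay as the last script left them, time stands still between calls to the robot, and variables do not carry over. Pictures are saved under pics/ and viewed, at most 10 in all, crops included, and the job is handed in when it is done.

```bash
mkdir -p pics; python3 - <<'E'
from cell import ctrl
import cv2
for n in("scene","side"):
    cv2.imwrite(f"pics/{n}0.png",cv2.resize(ctrl.capture(n),(800,600),interpolation=cv2.INTER_CUBIC))
    print(n,ctrl.camera_params(n))
print(ctrl.current_time_s())
E
```

```text
scene {'vfov': 53.32174089769173, 'cx': 272.5828645652513, 'cy': 216.26100293441107, 'k1': 0.03242744584264768, 'extrinsics': array([[ 7.45267164e-01, -5.17790089e-01,  4.20083657e-01,
         9.97727481e+02],
       [ 6.66706670e-01,  5.87102506e-01, -4.59143620e-01,
        -3.72109287e+02],
       [-8.89215172e-03,  6.22257239e-01,  7.82762325e-01,
         8.39097523e+02],
       [ 0.00000000e+00,  0.00000000e+00,  0.00000000e+00,
         1.00000000e+00]])}
side {'vfov': 54.94272134335759, 'cx': 281.20349186007, 'cy': 209.1915292400061, 'k1': -0.09053386422813336, 'extrinsics': array([[-9.20398938e-01,  2.69146821e-01, -2.83594399e-01,
         3.76061657e+02],
       [-3.90756352e-01, -6.08668885e-01,  6.90529986e-01,
         6.60887096e+02],
       [ 1.32388635e-02,  7.46379379e-01,  6.65389026e-01,
         6.29292569e+02],
       [ 0.00000000e+00,  0.00000000e+00,  0.00000000e+00,
         1.00000000e+00]])}
0.1
```

View pics/scene0.png

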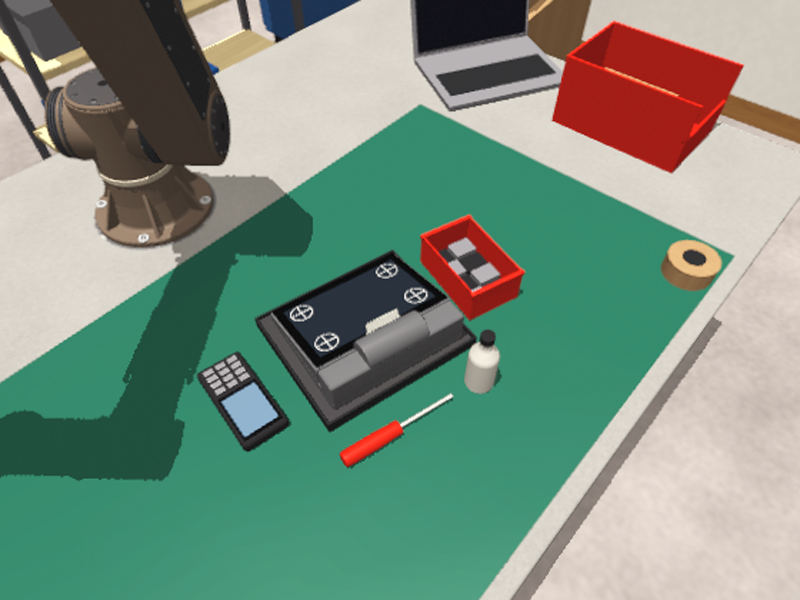

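View pics/side0.png

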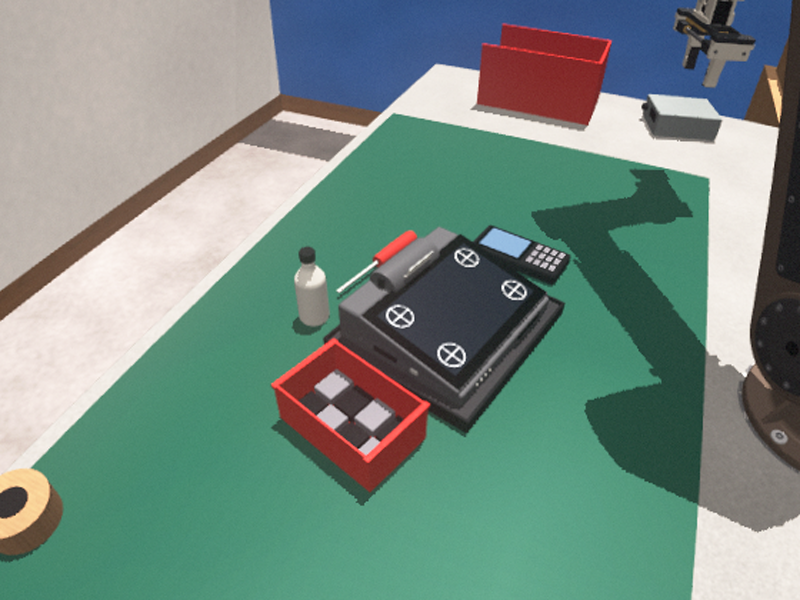

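The reader's side faces the robot (lid at the rear, bin on the left, near +y). In the 800x600 pictures, as TL, TR, BR, BL, the crosses are at:
- **Scene:** (415,295), (327,341), (301,313), (386,270)
- **Side:** (400,316), (466,257), (514,290), (452,355)

The bottle is at the rear left, the handheld on the right and the screwdriver behind. Next I fit the terminal's pose.

```bash
cat > h.py <<'E'
import numpy as np, cv2
from cell import ctrl
def proj(P,c):
    E=c["extrinsics"]; q=(np.asarray(P)-E[:3,3])@E[:3,:3]
    s=np.c_[q[:,0]/-q[:,2],-q[:,1]/-q[:,2]]; s=s*(1+c["k1"]*(s**2).sum(1,keepdims=True))
    f=210/np.tan(np.radians(c["vfov"])/2); return s*f+[c["cx"],c["cy"]]
a=.22
L=np.array([[45*np.cos(a)*i,85*j,10*i] for i,j in((1,1),(1,-1),(-1,-1),(-1,1))])
def crosses(p): # p: screen centre xyz, yaw
    c,s=np.cos(p[3]),np.sin(p[3]); return L@np.array([[c,-s,0],[s,c,0],[0,0,1]]).T+p[:3]
E
python3 - <<'E'
from h import *
from scipy.optimize import least_squares
G={"scene":[(415,295),(327,341),(301,313),(386,270)],"side":[(400,316),(466,257),(514,290),(452,355)]}
cams={};uv={}
for n in G:
    cams[n]=ctrl.camera_params(n)
    g=cv2.cvtColor(cv2.resize(cv2.imread(f"pics/{n}0.png"),(560,420),interpolation=cv2.INTER_AREA),cv2.COLOR_BGR2GRAY).astype(float)
    o=[]
    for u,v in np.array(G[n])*.7:
        y0,x0=int(round(v))-9,int(round(u))-10
        w=np.clip(g[y0:y0+19,x0:x0+21]-110,0,None); Y,X=np.mgrid[y0:y0+19,x0:x0+21]
        o.append([(w*X).sum()/w.sum(),(w*Y).sum()/w.sum()])
    uv[n]=np.array(o); print(np.round(o-np.array(G[n])*.7,1).tolist())
f=lambda p:np.concatenate([(proj(crosses(p),cams[n])-uv[n]).ravel() for n in G])
r=least_squares(f,[550,-50,60,0]); print(r.x,r.fun.round(1)); print(crosses(r.x))
np.save("pose.npy",r.x)
print(ctrl.current_tcp_rot().round(3))
h=r.x[3]; th=h+np.pi/2   # tool y along slope; tool x = +-world y
for s in(1,-1):
    ty=s*np.array([np.cos(h),np.sin(h),0]); tz=np.array([0,0,-1.]); R=np.c_[np.cross(ty,tz),ty,tz]
    for c in crosses(r.x): print(s,ctrl.ik(c+[0,0,60],R))
E
```

```text
[[0.2, -0.2], [-0.5, 0.6], [-0.1, -0.1], [0.1, 0.4]]
[[-0.7, 0.1], [-0.3, 0.4], [-0.6, -0.0], [-0.8, -0.2]]
[ 5.36796270e+02  5.30593566e+01  6.83544644e+01 -2.52189131e-01] [-0.4 -0.1 -0.5 -0.2 -0.4 -0.  -0.4 -0.3 -0.2  0.1 -0.4  0.1 -0.6  0.1
 -0.5  0.1]
[[600.5321236  124.41271718  78.35446435]
 [558.11296862 -40.20992795  78.35446435]
 [473.06041713 -18.29400405  58.35446435]
 [515.47957211 146.32864108  58.35446435]]
[[-0.92  -0.393 -0.001]
 [-0.393  0.92   0.001]
 [ 0.     0.002 -1.   ]]
1 [ 0.52235996  0.34864665 -0.27252508  0.         -0.94962461  2.36704356]
1 [ 0.27794155  0.26848112 -0.39209566  0.         -0.91021955  2.61146197]
1 [ 0.37848203  0.15990221 -0.59696543  0.         -0.81392868  2.51092149]
1 [ 0.64265189  0.25613418 -0.46584021  0.         -0.84882193  2.24675163]
-1 [ 0.52235996  0.34864665 -0.27252508  0.         -0.94962461 -0.77454909]
-1 [ 0.27794155  0.26848112 -0.39209566  0.         -0.91021955 -0.53013068]
-1 [ 0.37848203  0.15990221 -0.59696543  0.         -0.81392868 -0.63067116]
-1 [ 0.64265189  0.25613418 -0.46584021  0.         -0.84882193 -0.89484102]
```

The fit residual is 0.6 px or less. I'll keep the tool vertical with jaw y up the slope, so the uphill fingertip edge makes contact, and check from above TL.

```bash
cat >> h.py <<'E'
p=np.load("pose.npy"); C=crosses(p); up=np.array([np.cos(p[3]),np.sin(p[3]),0])
tz=np.array([0,0,-1.]); R=np.c_[np.cross(-up,tz),-up,tz]
def tcp(i,h): return C[i]-12*up+[0,0,22+h]   # fingertips h above the cross height
E
python3 - <<'E'
from h import *
ctrl.close(5); ctrl.goto(tcp(0,90),R); ctrl.servo_line(tcp(0,30))
print(ctrl.current_time_s(),ctrl.current_tool_pos(),ctrl.current_wrist_force())
cw=ctrl.camera_params("wrist"); im=ctrl.capture("wrist")
for u in proj(C,cw): cv2.circle(im,tuple(int(round(x)) for x in u),2,(0,0,255),-1)
s=ctrl.capture("side")
u,v=(proj(C[:1],ctrl.camera_params("side"))[0]).astype(int)
print(u,v)
s=cv2.resize(s[v-90:v+60,u-100:u+100],(560,420),interpolation=cv2.INTER_CUBIC)
cv2.imwrite("pics/w1.png",im);cv2.imwrite("pics/s1.png",s)
E
```

```text
4.95 [589.3393776  127.19493319 130.73337243] [-0.33027809  1.01677987  0.72551636]
279 221
```

View pics/w1.png

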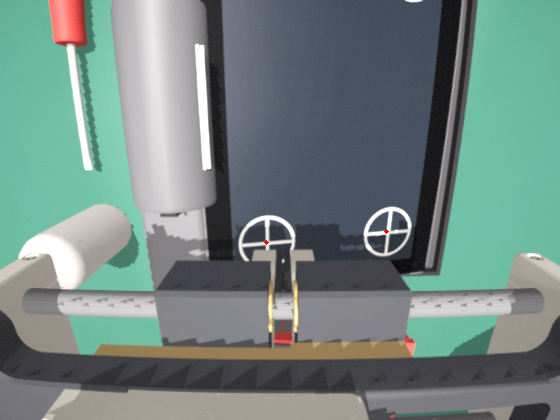

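View pics/s1.png

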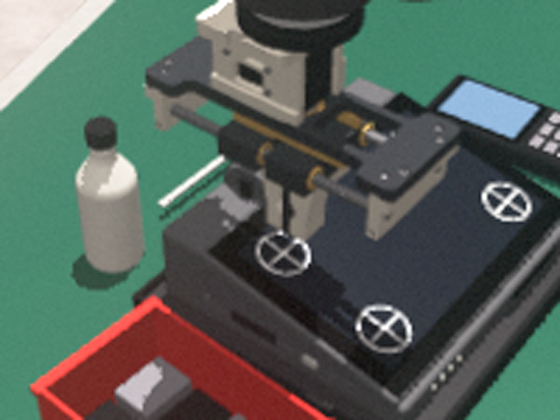

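The projected points (red) land on the crosses at (267,242) and (387,231). The closed fingers are just downhill of TL, and the bottle is clear. Tapping now, TL first.

```bash
cat >> h.py <<'E'
def tap(i):
    ctrl.servo_line(tcp(i,9),rate=60); ctrl.sleep(.2); w0=ctrl.current_wrist_force()
    hit=ctrl.servo_line(tcp(i,-9),rate=15,force_limit=2.5)
    ctrl.sleep(.15); w=ctrl.current_wrist_force()-w0; h=ctrl.current_tool_pos()[2]-tcp(i,0)[2]
    if hit: ctrl.servo_line(tcp(i,32),rate=60); ctrl.sleep(.2)
    print(i,hit,w.round(2),round(h,2),ctrl.current_time_s())
    return hit
E
python3 -c "
from h import *
tap(0)"
```

```text
0 True [-0.72 -0.48  2.67] -0.94 7.525
```

```bash
python3 - <<'E'
from h import *
for i in(1,2,3):
    ctrl.servo_line(tcp(i,45 if i==1 else 55),rate=120)
    if not tap(i): break
else:
    ctrl.servo_line(tcp(3,100)); ctrl.sleep(.3)
print(ctrl.current_time_s()); cw=ctrl.camera_params("side"); im=ctrl.capture("side")
for u in proj(C,cw): cv2.circle(im,tuple(int(round(x)) for x in u),1,(0,0,255),-1)
cv2.imwrite("pics/s2.png",im)
E
```

```text
1 True [0.25 0.51 4.42] -0.88 11.8167
2 True [-1.67  1.47  2.96] -0.4 15.5667
3 True [-0.04  0.8   3.13] -0.66 20.0333
20.9333
```

View pics/s2.png

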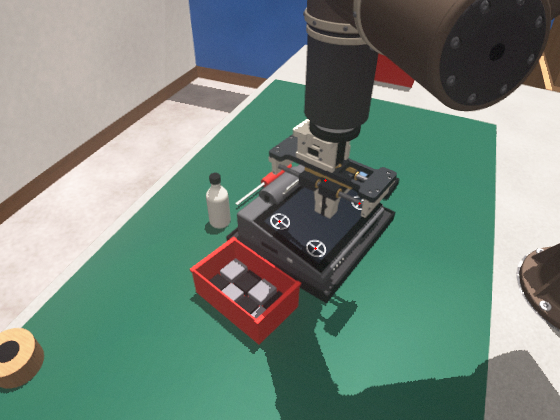

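The visible crosses are still under their red marks, e.g. (280,221) and (316,248), so the terminal hasn't moved. The gripper is clear, and all four taps registered at about the expected height.

```bash
python3 -c "
from cell import ctrl
print(ctrl.sign_off())"
```

```text
the job is handed in; nothing more can be done
None
```

I tapped all four crosses in order (top left, top right, bottom right, bottom left) at about 2.7 to 4.4 N, lifting about 3 cm after each, and handed the job in at about 21 s; a last picture showed the terminal and its surroundings unmoved as far as visible, but sign-off returned no verdict.

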